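Push a glazed dish between two kiln props onto the kiln-washed patch

ROBOT

A 6-joint arm with a two-finger parallel gripper is mounted at the origin on the work surface. World frame = base frame: x ahead of the robot, y to its left, z up, the work surface at z = 0. Lengths are in mm, angles in rad, forces in N, time in s.
With the tool pointing down it reaches from about 275 to 1000 mm from the base axis. Payload 8.4 kg.
Tool frame: the origin (TCP) lies at the very end of the fingers, on their centre line; the grasp point (between the pads) lies 19 mm behind it; y points along the fingers, x is the direction in which the jaws open and shut, and the axes are right-handed (so a half turn about y gives the same grasp; the last joint's range is limited). The gripper opens to 85 mm and grips with 20 to 120 N. Pads are 22 mm wide; open, the fingers measure 114 mm over their backs; the gripper's body (76 mm by 85 mm) begins 54 mm behind the grasp point. The pads swing forward as they close: fully open they stand 13 mm farther back than shut.
Start: joints at [1.264, 0.353, 1.633, -0, 1.155, -0.002], TCP at [187.563, 596.195, 231.281] pointing down, gripper open.
Joint ranges: [-2.63, 2.63], [-0.92, 2.1], [0.06, 2.66], [-1.3, 4.44], [0, 2.69], [-3.02, 3.02]. Speed limits (rad/s): [2.22, 2.22, 2.79, 3.14, 3.14, 3.14].

INTERFACE

Orientations are given as a unit quaternion [w, x, y, z].
In Python, from station import arm gives the robot as it stands.
- The arm moves only by the tool carry_out, never from a script. Its argument "plan" is text: rows parted by semicolons, each of 7 numbers parted by spaces: the shift along the tool's x, y, z in cm, then the turn, a rotation vector about the tool's x, y, z in rad, then the finger opening in cm, from 0 to 8.54. In form: tx ty tz wx wy wz gripper; .... A call has 1 to 5 rows; each row is the pose to reach, as a shift and turn from the pose commanded when the call began, along the tool's axes at that moment; what a row does not reach only later rows make up. A row lasts 1/12 s, in which the tool goes at most 41.7 mm and 7.16 degrees, less where a joint would pass 70% of its speed; a pose out of reach is approached as far as the arm can. A call with a gripper value outside its range is refused whole. The fingers move at their own pace and stop on an object; "squeeze" is the grip in N (left out, the last holds). Time passes only in rows, so rows that repeat a pose let the fingers close. It gives the time, the measured TCP pose, the force and the opening at its end, in the units of the state.
- arm.observe(): the state, without advancing time (a new reading comes with each control period).
- arm.capture(name): name is "scene" or "top"; returns (picture, depth): 480x640x3 uint8, blue, green, red; 480x640 float32, mm along the optical axis (not along the pixel's ray), 0 where there is no reading.
- arm.calibration(name): a dict with "K" (3x3 intrinsics, pixels), "dist" ([k1, k2, p1, p2, k3] as OpenCV has them; the pictures are not rectified), "world_from_camera" (4x4, takes a point from camera to world coordinates). Camera axes: x right, y up, looking along -z (the intrinsics and any distortion apply to the point x, -y, -z); pixel columns grow to the right and rows downward; lengths in mm; the calibration is good to about 2 mm. A picture is of the moment at which its call begins. calibration takes no time and is no camera call.
- arm.hand_in(): hands the job in, once; it reports no verdict.
Trained networks look in the newest picture that a camera, given by its name, has taken for a name from the list of things; names that differ only in an ending like _2 or _b are one class to them, and where a whole thing is asked for, a point or a joint stands for the part that bears it (a point fixed in the world has none). Each returns a list of dicts, best first, with "score" (0 to 1); they miss things now and then, are a little off and sometimes report something else, mostly with a low value. They report only what shows in the picture. A call takes as long as a camera call. They do not tell look-alikes from the thing itself.
- arm.recognise(thing, camera): "point" ([row, column] in pixels, amid what is visible of it).
- arm.pinpoint(thing, camera): "point" ([row, column] in pixels: a listed point, or the origin of a listed thing).
The state is a dict: "clock": time; "q": joint angles; "qd": joint speeds; "joint_efforts": joint torques, N m; "eef_pos": TCP position; "tcp_rot": TCP orientation; "wrist_force": force on the tool from outside, world axes, zero at the start; "ft_torque": the same for the moment, N m; "finger_gap": finger opening in mm.
Only numpy, scipy, OpenCV 4.12 (cv2) and the standard library are available. Lean on these libraries where they do the work, as an engineer would, in place of code of your own. Each camera call takes 0.05 s, during which the arm holds its last target.

TASK

A freshly glazed blue dish is standing at one end of a kiln shelf. Push it along the shelf with the fingertips, through the narrow gap between the two fixed props, until all of its base rests on the white patch beyond them. Do not pick the dish up, lift it or tip it, and leave the cup, the little vase and the spare prop where they stand.

Things in the scene. Friction and masses are not known exactly. Their poses are not given: they have to be found in the camera images.
- shelf: Flat tan kiln shelf on the table, 480 x 320 x 16 mm, immovable. Origin: centre of its underside; z up, top at 16 mm. Its x runs along its length from the end where the dish stands, through the gap, to the white patch (roughly towards the robot's left); y across. The props stand at x 0, y +71 and -71 mm; the patch covers x +40 to +205, y -70 to +70 mm.
- prop_left (a point): Foot centre, on the shelf's top, of a fixed, cream, upright round kiln prop with a dark hole in its top, 44 mm diameter, 46 mm tall (its top 62 mm above the table). It does not move.
- prop_right (a point): The same for the other fixed prop, alike in size. The free gap between the two props is 98 mm wide.
- patch (a point): Centre of the white, rectangular kiln-washed patch on the shelf's top, 165 mm long (shelf x) by 140 mm wide (shelf y); flush, no edge to climb.
- dish: Loose terracotta dish, rim and inside glazed blue: straight-sided rectangle 110 mm long (its x), 92 mm wide (its y), 28 mm tall, 0.3 to 0.54 kg. Origin: centre of its underside, z up. At the start its x is within 25 degrees of the shelf's x and it stands up to 35 mm off the gap's middle line. It slides with dry friction and stops where it is left.
- corner_fl (a point): Bottom corner of the dish at its own x +55, y +46 mm.
- corner_fr (a point): Bottom corner of the dish at its own x +55, y -46 mm.
- corner_bl (a point): Bottom corner of the dish at its own x -55, y +46 mm.
- corner_br (a point): Bottom corner of the dish at its own x -55, y -46 mm.
- cup: Bystander: loose, unglazed pinkish round cup, 50 mm across, 55 mm tall, standing on the shelf beside the white patch, near a long edge. Origin: centre of its underside.
- vase: Bystander: loose small green vase, 48 mm across, 60 mm tall, standing on the shelf beside the patch. Origin: centre of its underside.
- spare_prop: Bystander: loose cream spare prop without a hole, 40 mm diameter, 38 mm tall, standing on the shelf beside the patch. Origin: centre of its underside.
Things that resemble listed ones, but are neither listed nor needed, are in the scene too. What is shaped like the dish but green, purple or yellow is not meant.

How it is judged (in metres and radians):
On the way:
1. the dish is in the gap, between the two props (x of dish in the frame of shelf between -0.03 and 0.03 m and y of dish in the frame of shelf between -0.012 and 0.012 m and z of dish in the frame of shelf below 0.022 m), for 0.05 s.
At the end, for the whole second after the job is handed in: All four bottom corners of the dish lie on the white patch (3 mm of overhang is forgiven), the dish rests flat and still on the shelf, and cup, vase and spare prop are each within 15 mm of where they began (x of corner_fl in the frame of shelf between 0.037 and 0.208 m and y of corner_fl in the frame of shelf between -0.073 and 0.073 m and x of corner_fr in the frame of shelf between 0.037 and 0.208 m and y of corner_fr in the frame of shelf between -0.073 and 0.073 m and x of corner_bl in the frame of shelf between 0.037 and 0.208 m and y of corner_bl in the frame of shelf between -0.073 and 0.073 m and x of corner_br in the frame of shelf between 0.037 and 0.208 m and y of corner_br in the frame of shelf between -0.073 and 0.073 m and z of dish in the frame of shelf below 0.02 m and linear speed of dish below 0.01 m/s and angle between dish's own z axis and vertical below 0.06 rad and distance of each of cup, vase, spare_prop from where it was at the start of the episode below 0.015 m); the robot touches nothing.
It fails at once if the dish was lifted: its underside centre more than 8 mm off the shelf (z of dish in the frame of shelf above 0.024 m).
It fails at once if the dish was tipped by more than about 10 degrees (angle between dish's own z axis and vertical above 0.18 rad).
It fails at once if the cup was moved more than 15 mm, or lifted (distance of cup from where it was at the start of the episode above 0.015 m).
It fails at once if the vase was moved more than 15 mm, or lifted (distance of vase from where it was at the start of the episode above 0.015 m).
It fails at once if the spare prop was moved more than 15 mm, or lifted (distance of spare_prop from where it was at the start of the episode above 0.015 m).
It also fails if it takes over 61 s, if anything falls off the work surface, if the arm or the gripper's body presses on something with over 40 N, if the wrist force passes 120 N, or if a joint passes its speed limit or range.

## Working session

There is one attempt and no reset: what is moved stays moved. The work goes in short steps, Python scripts to look and compute and a tool call to move; the robot and the scene stay as the last step left them, time stands still between calls to the robot, and variables do not carry over. Pictures are saved under pics/ and viewed, and the job is handed in when it is done.

Besides the shell and the picture viewer there is one more tool, called after "Request:" as name(argument=value, ...) on one line, values as JSON. carry_out: Moves the arm, as the interface text tells. Its arguments: {"type":"object","properties":{"plan":{"type":"string"},"squeeze":{"type":"number"}},"required":["plan"]}

```bash
ls; mkdir -p pics; cat > h.py <<'E'
import numpy as np, cv2
from station import arm
def w2p(P,cal):
    T=np.linalg.inv(cal['world_from_camera']);P=np.atleast_2d(P).astype(float)
    c=P@T[:3,:3].T+T[:3,3]; c=c*[1,-1,-1]
    return cv2.projectPoints(c,np.zeros(3),np.zeros(3),np.array(cal['K'],float),np.array(cal['dist'],float))[0][:,0]
def p2w(uv,z,cal):
    T=np.array(cal['world_from_camera']);uv=np.array(uv,float).reshape(-1,1,2)
    n=cv2.undistortPoints(uv,np.array(cal['K'],float),np.array(cal['dist'],float))[:,0]
    d=np.c_[n[:,0],-n[:,1],-np.ones(len(n))]@T[:3,:3].T
    o=T[:3,3]; return o+d*((z-o[2])/d[:,2])[:,None]
E
python3 - <<'E'
from h import *
s=arm.observe();print(s)
for n in("scene","top"):
    im,d=arm.capture(n);cv2.imwrite(f"pics/{n}0.png",im);np.save(f"{n}0.npy",d);print(arm.calibration(n))
    for t in("prop_left","prop_right","patch","dish","corner_fl","corner_fr","corner_bl","corner_br","cup","vase","spare_prop","shelf"):
        try:
            z=dict(cup=0,dish=0).get(t,0)+(0 if t=="shelf" else 16)
            for r in arm.pinpoint(t,n)[:3]:
                p=r["point"];print(n,t,round(r["score"],2),np.round(p),np.round(p2w([p[1],p[0]],z,arm.calibration(n))[0]))
        except Exception as e: print(t,e)
print(arm.observe()['clock'])
E
```

```text
pics
{'clock': 0.0, 'q': array([ 1.26356461e+00,  3.53640503e-01,  1.63411840e+00,  1.66551841e-05,
        1.15518593e+00, -2.41230738e-03]), 'qd': array([ 7.00034167e-04,  3.83351061e-05,  1.64872792e-05,  1.68434728e-03,
       -9.20165703e-04,  8.10945868e-04]), 'joint_efforts': array([ 6.22745065e-04, -6.05263567e+01, -3.42072415e+01,  2.01755847e-04,
        9.30825539e-03,  5.69188430e-06]), 'eef_pos': array([187.43836287, 595.74761443, 230.57318317]), 'tcp_rot': array([-0.56983798,  0.57039302,  0.41790256, -0.41868117]), 'wrist_force': array([-0.65321922, -0.18514809, -0.34187145]), 'ft_torque': array([0.03044647, 0.01031155, 0.02371427]), 'finger_gap': 85.40261839625643}
{'K': array([[593.25920164,   0.        , 327.04324702],
       [  0.        , 593.25920164, 235.1530282 ],
       [  0.        ,   0.        ,   1.        ]]), 'dist': array([0.06072766, 0.        , 0.        , 0.        , 0.        ]), 'world_from_camera': array([[-8.86089931e-01, -3.06782189e-01,  3.47461252e-01,
         9.47886411e+02],
       [ 4.63172995e-01, -6.14761508e-01,  6.38387864e-01,
       
[... 2498 characters left out ...]
 -80.  16.]
top corner_fl 0.67 [197. 418.] [ 675. -260.   16.]
top corner_fr 0.9 [108. 343.] [ 838. -118.   16.]
top corner_fr 0.88 [231. 303.] [605. -50.  16.]
top corner_fr 0.82 [319. 466.] [ 451. -354.   16.]
top corner_bl 0.8 [306. 334.] [ 470. -110.   16.]
top corner_bl 0.73 [246. 440.] [ 583. -304.   16.]
top corner_bl 0.66 [171. 375.] [ 720. -180.   16.]
top corner_br 0.78 [354. 419.] [ 386. -267.   16.]
top corner_br 0.76 [262. 361.] [ 551. -156.   16.]
top corner_br 0.62 [128. 400.] [ 804. -225.   16.]
top vase 0.68 [313. 164.] [448. 199.  16.]
top spare_prop 0.73 [178. 192.] [698. 159.  16.]
top shelf 0.67 [259. 250.] [551.  48.   0.]
top shelf 0.23 [220. 257.] [625.  37.   0.]
1.3
```

View pics/top0.png

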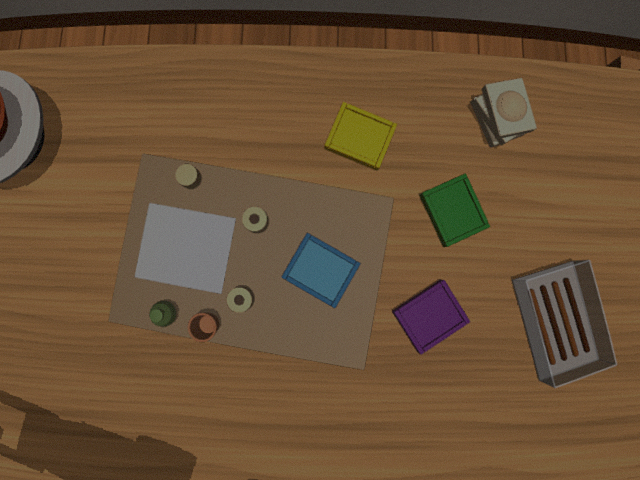

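View pics/scene0.png

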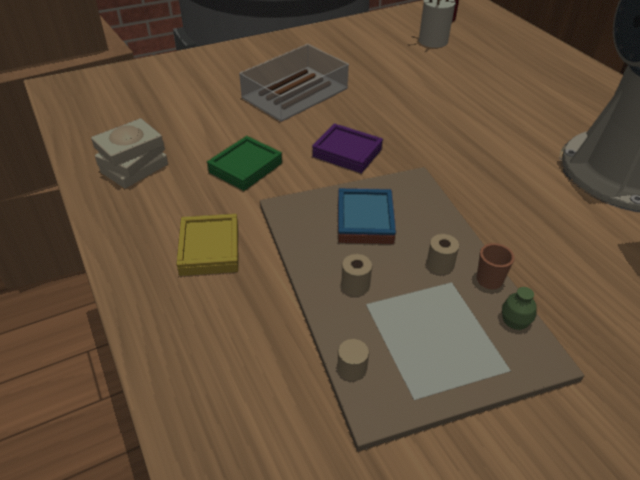

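```bash
python3 - <<'E'
import cv2
a=cv2.imread('pics/top0.png')[200:330,130:380];cv2.imwrite('pics/crop0.png',cv2.resize(a,None,fx=3,fy=3))
E
```

```text
(no output)
```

View pics/crop0.png

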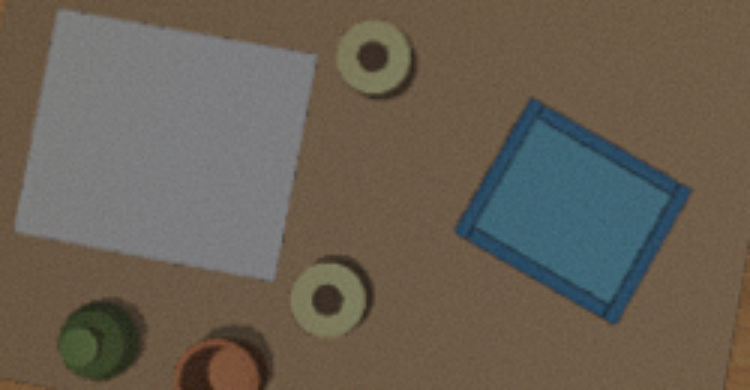

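The blue dish, the only one on the shelf, is at about (column 321, row 270) in the top picture. The green (455, 210), purple (431, 316) and yellow (360, 135) look-alikes are off the shelf. The props are at (255, 219) and (239, 299), and the patch at (185, 248). The crop confirms the blue one. Next I'll fit the shelf frame and the dish pose.

```bash
cat >> h.py <<'E'
def maskrect(im,cal,z,kind,roi=None):
    hsv=cv2.cvtColor(im,cv2.COLOR_BGR2HSV)
    if kind=='blue': m=cv2.inRange(hsv,(92,90,40),(115,255,255))
    else: m=cv2.inRange(hsv,(0,0,95),(180,60,255))
    if roi: 
        k=np.zeros_like(m);k[roi[1]:roi[3],roi[0]:roi[2]]=255;m&=k
    m=cv2.morphologyEx(m,cv2.MORPH_OPEN,np.ones((3,3),np.uint8))
    cs,_=cv2.findContours(m,cv2.RETR_EXTERNAL,cv2.CHAIN_APPROX_NONE)
    c=max(cs,key=cv2.contourArea)[:,0].astype(float)
    P=p2w(c,z,cal)[:,:2].astype(np.float32)
    (cx,cy),(w,h),a=cv2.minAreaRect(P)
    a=np.radians(a)
    if w<h: w,h,a=h,w,a+np.pi/2
    return np.array([cx,cy]),w,h,a,cv2.contourArea(c.astype(np.float32))
E
python3 - <<'E'
from h import *
for n in("top","scene"):
    im=cv2.imread(f"pics/{n}0.png");cal=arm.calibration(n)
    roi=(100,150,400,370) if n=="top" else (360,270,520,400)
    c,w,h,a,_=maskrect(im,cal,16,'white',roi);print(n,'patch',c,w,h,np.degrees(a))
    c,w,h,a,_=maskrect(im,cal,44,'blue',None if n=="top" else (300,170,420,260));print(n,'dish',c,w,h,np.degrees(a))
    d=np.load(n+"0.npy");print(d.min(),d.max())
    # props tops via dark holes: HoughCircle skip
    T=np.array(cal['world_from_camera'])
cal=arm.calibration("top")
print(p2w([[254.5,219],[239.2,299.7],[187,176]],62,cal)) 
E
```

```text
top patch [568.71240234 167.03579712] 166.40682983398438 141.82781982421875 81.39031982421875
top dish [534.77679443 -82.86294556] 108.26908111572266 90.15058135986328 61.54425048828125
0.0 1694.2422
scene patch [568.91687012 166.84988403] 168.2129669189453 142.7299041748047 81.24806213378906
scene dish [537.45947266 -79.20870972] 111.80119323730469 88.8595199584961 61.567764282226555
0.0 3122.1975
[[619.4693915   34.07463321  62.        ]
 [479.84194026  55.57551689  62.        ]
 [692.24453641 156.08096967  62.        ]]
```

```bash
cat >> h.py <<'E'
from scipy.spatial.transform import Rotation as R
O=np.array([550.1,45.6]);TH=np.radians(81.3)
ex=np.array([np.cos(TH),np.sin(TH)]);ey=np.array([-ex[1],ex[0]])
def toS(p): p=np.asarray(p)[:2]-O; return np.array([p@ex,p@ey])
def toW(x,y): return O+x*ex+y*ey
def pose():
    s=arm.observe();q=s['tcp_rot'];return s,R.from_quat([q[1],q[2],q[3],q[0]])
def plan(x,y,z,yaw=0):
    "target TCP in shelf frame mm, yaw deg: tool z axis along shelf +x turned by yaw (or opposite, nearest)"
    s,r=pose();best=None
    zc=r.as_matrix()
    for sg in(1,-1):
        a=TH+np.radians(yaw);zz=sg*np.array([np.cos(a),np.sin(a),0]);yy=np.array([0,0,-1.]);xx=np.cross(yy,zz)
        M=R.from_matrix(np.c_[xx,yy,zz]);rv=(r.inv()*M).as_rotvec()
        if best is None or np.linalg.norm(rv)<np.linalg.norm(best):best=rv
    t=r.inv().apply(np.r_[toW(x,y),z]-s['eef_pos'])/10
    print('clock',s['clock'],'tcpS',toS(s['eef_pos']).round(1),s['eef_pos'].round(1),'F',s['wrist_force'].round(1),'gap',s['finger_gap'].round(1),'q',s['q'].round(2))
    print('axes x,y,z cols in world\n',zc.round(2));print('shift cm',t.round(2),'rot',best.round(3))
def dish(n="top",save=None):
    im,d=arm.capture(n);cal=arm.calibration(n)
    if save:cv2.imwrite(save,im)
    c,w,h,a,ar=maskrect(im,cal,44,'blue',None if n=="top" else (280,150,560,420))
    a=np.degrees(a-TH);a=(a+90)%180-90
    print(n,'dish S',toS(c).round(1),'yaw',a.round(1),'w,h',round(w,1),round(h,1),'clock',arm.observe()['clock']);return im
E
python3 - <<'E'
from h import *
dish();dish("scene")
plan(-225,-5,200,0)
E
```

```text
top dish S [-129.4   -4.3] yaw -19.7 w,h 108.1 90.2 clock 1.35
scene dish S [-125.4   -6.4] yaw -19.7 w,h 112.1 88.9 clock 1.4Traceback (most recent call last):
  File "<stdin>", line 3, in <module>
  File "h.py", line 42, in plan
    print('clock',s['clock'],'tcpS',toS(s['eef_pos']).round(1),s['eef_pos'].round(1),'F',s['wrist_force'].round(1),'gap',s['finger_gap'].round(1),'q',s['q'].round(2))
                                                                                                                         ^^^^^^^^^^^^^^^^^^^^^
AttributeError: 'float' object has no attribute 'round'
```

```bash
sed -i "s/s\['finger_gap'\].round(1)/round(s['finger_gap'],1)/" h.py
python3 - <<'E'
from h import *
plan(-225,-5,200,0)
E
```

```text
clock 1.4 tcpS [489.4 441.6] [187.6 596.2 231.3] F [ 0.6  0.6 -0.2] gap 85.2 q [ 1.26  0.35  1.63 -0.    1.16 -0.  ]
axes x,y,z cols in world
 [[ 0.3   0.   -0.95]
 [ 0.95 -0.    0.3 ]
 [-0.   -1.   -0.  ]]
shift cm [-63.8    3.13 -55.02] rot [ 0.     1.418 -0.   ]
```

Request:
carry_out(plan="-15.2 0.7 -13.1 0 0.34 0 8.5; -30.4 1.4 -26.2 0 0.68 0 8.5; -30.4 1.4 -26.2 0 0.68 0 8.5; -30.4 1.4 -26.2 0 0.68 0 8.5; -30.4 1.4 -26.2 0 0.68 0 8.5")

```text
clock: 1.82
eef_pos: [270.1, 403.3, 224.0]
tcp_rot: [0.672, -0.672, -0.221, 0.221]
wrist_force: [1.0, -0.1, -0.4]
finger_gap: 85.3
```

```bash
python3 - <<'E'
from h import *
plan(-225,-5,200,0)
E
```

```text
clock 1.8167 tcpS [311.2 330.8] [270.1 403.3 224. ] F [ 1.  -0.1 -0.4] gap 85.3 q [ 0.98  0.14  1.93 -0.    1.07  0.34]
axes x,y,z cols in world
 [[ 0.8   0.   -0.59]
 [ 0.59  0.    0.8 ]
 [ 0.   -1.   -0.  ]]
shift cm [-14.29   2.39 -61.63] rot [-0.     0.787  0.   ]
```

Request:
carry_out(plan="-14.3 2.4 -61.6 0 0.787 0 8.5; -14.3 2.4 -61.6 0 0.787 0 8.5; -14.3 2.4 -61.6 0 0.787 0 8.5; -14.3 2.4 -61.6 0 0.787 0 8.5; -14.3 2.4 -61.6 0 0.787 0 8.5")

```text
clock: 2.23
eef_pos: [353.8, 212.5, 216.4]
tcp_rot: [0.707, -0.707, -0.004, 0.003]
wrist_force: [1.5, 1.2, -0.5]
finger_gap: 85.0
```

```bash
python3 - <<'E'
from h import *
plan(-225,-5,200,0)
E
```

```text
clock 2.2333 tcpS [135.3 219.3] [353.8 212.5 216.4] F [ 1.5  1.2 -0.5] gap 85.0 q [ 0.54  0.03  2.08 -0.    1.03  0.53]
axes x,y,z cols in world
 [[ 1.    0.   -0.01]
 [ 0.01  0.    1.  ]
 [ 0.   -1.    0.  ]]
shift cm [ 16.32   1.63 -39.18] rot [-0.001  0.162  0.001]
```

Request:
carry_out(plan="16.3 1.6 -39.2 0 0.162 0 8.5; 16.3 1.6 -39.2 0 0.162 0 8.5; 16.3 1.6 -39.2 0 0.162 0 8.5; 16.3 1.6 -39.2 0 0.162 0 8.5; 16.3 1.6 -39.2 0 0.162 0 8.5")

```text
clock: 2.65
eef_pos: [437.0, 21.2, 208.6]
tcp_rot: [0.705, -0.705, 0.051, -0.052]
wrist_force: [0.4, 0.9, 0.0]
finger_gap: 85.3
```

```bash
python3 - <<'E'
from h import *
plan(-225,-5,200,0)
E
```

```text
clock 2.65 tcpS [-41.2 108.1] [437.   21.2 208.6] F [0.4 0.9 0. ] gap 85.3 q [0.05 0.08 2.04 0.   1.02 0.19]
axes x,y,z cols in world
 [[ 0.99  0.    0.15]
 [-0.15  0.    0.99]
 [ 0.   -1.    0.  ]]
shift cm [ 11.21   0.87 -18.44] rot [-0.     0.006  0.001]
```

Request:
carry_out(plan="10.7 0.9 -18.4 0 0.006 0 5; 10.7 0.9 -18.4 0 0.006 0 5; 10.7 0.9 -18.4 0 0.006 0 5; 10.7 0.9 -18.4 0 0.006 0 5; 10.7 0.9 -18.4 0 0.006 0 5")

```text
clock: 3.07
eef_pos: [514.2, -172.2, 199.5]
tcp_rot: [-0.705, 0.705, -0.054, 0.054]
wrist_force: [0.7, 0.3, 0.4]
finger_gap: 49.8
```

```bash
python3 - <<'E'
from h import *
plan(-225,0,24,0)
E
```

```text
clock 3.0667 tcpS [-220.7    2.6] [ 514.2 -172.2  199.5] F [0.7 0.3 0.4] gap 49.8 q [-0.33  0.26  1.84  0.    1.04 -0.17]
axes x,y,z cols in world
 [[ 0.99  0.    0.15]
 [-0.15 -0.    0.99]
 [ 0.   -1.    0.  ]]
shift cm [ 0.25 17.55 -0.43] rot [-0.    -0.001  0.   ]
```

Request:
carry_out(plan="0.2 4 -0.4 0 0 0 5; 0.2 8 -0.4 0 0 0 5; 0.2 12 -0.4 0 0 0 5; 0.2 15.5 -0.4 0 0 0 5; 0.2 17.5 -0.4 0 0 0 5")

```text
clock: 3.48
eef_pos: [513.1, -173.7, 20.9]
tcp_rot: [0.705, -0.705, 0.055, -0.052]
wrist_force: [0.3, 1.0, 0.8]
finger_gap: 50.3
```

```bash
python3 - <<'E'
from h import *
plan(-225,0,24,0)
im=dish("top","pics/t1.png");im2=dish("scene")
cv2.imwrite("pics/s1.png",cv2.resize(np.hstack([im[180:380,200:420],im2[120:320,250:470]]),None,fx=1.8,fy=1.8))
E
```

```text
clock 3.4833 tcpS [-222.4    3.4] [ 513.1 -173.7   20.9] F [0.3 1.  0.8] gap 50.3 q [-0.33  0.52  1.95  0.    0.67 -0.18]
axes x,y,z cols in world
 [[ 0.99 -0.    0.15]
 [-0.15  0.    0.99]
 [-0.   -1.    0.  ]]
shift cm [ 0.34 -0.31 -0.26] rot [-0.001 -0.001 -0.004]
top dish S [-129.4   -4.3] yaw -19.7 w,h 108.5 90.1 clock 3.5333
scene dish S [-125.2   -6. ] yaw -19.7 w,h 112.1 89.7 clock 3.5833
```

View pics/s1.png

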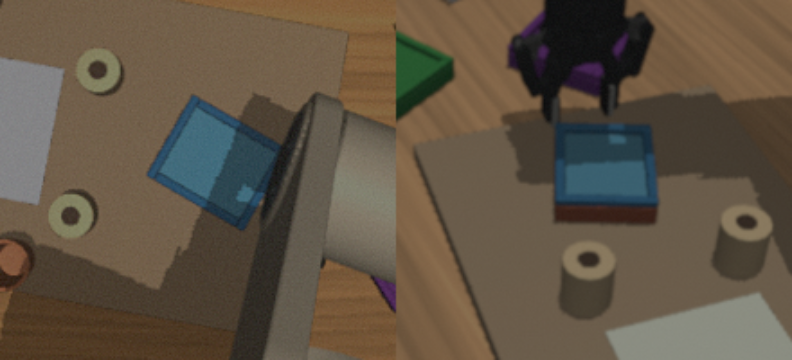

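Request:
carry_out(plan="0.3 -0.2 0.6 0 0 0 5; 0.3 -0.2 1.2 0 0 0 5; 0.3 -0.2 1.8 0 0 0 5; 0.3 -0.2 2.4 0 0 0 5; 0.3 -0.2 3 0 0 0 5")

```text
clock: 4.0
eef_pos: [524.4, -144.9, 28.2]
tcp_rot: [-0.705, 0.706, -0.052, 0.055]
wrist_force: [1.2, -5.6, 3.8]
finger_gap: 50.1
```

```bash
python3 - <<'E'
from h import *
plan(-175,0,23,0)
im2=dish("scene");im=dish("top")
cv2.imwrite("pics/s2.png",cv2.resize(np.hstack([im[180:380,200:420],im2[120:320,250:470]]),None,fx=1.8,fy=1.8))
E
```

```text
clock 4.0 tcpS [-192.2   -3.5] [ 524.4 -144.9   28.2] F [ 1.2 -5.6  3.8] gap 50.1 q [-0.27  0.51  1.95 -0.    0.68 -0.12]
axes x,y,z cols in world
 [[ 0.99  0.    0.15]
 [-0.15 -0.    0.99]
 [ 0.   -1.   -0.  ]]
shift cm [-0.35  0.52  1.72] rot [0.001 0.    0.004]
scene dish S [-112.3   -2.8] yaw -17.4 w,h 111.5 91.1 clock 4.05
top dish S [-102.9   -3.8] yaw 73.8 w,h 90.3 83.1 clock 4.1
```

View pics/s2.png

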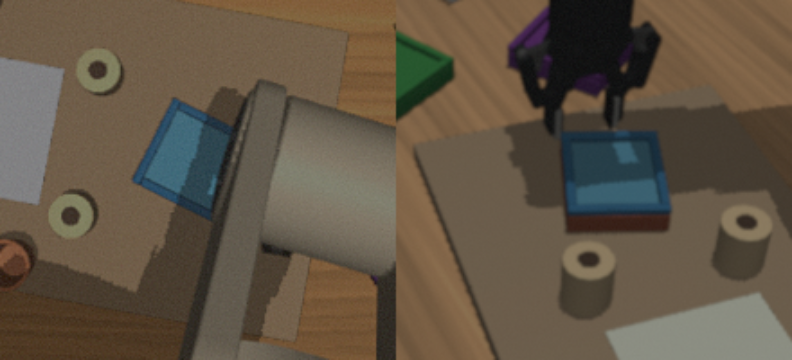

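```bash
python3 - <<'E'
from h import *
plan(-175,0,23,0)
im2=dish("scene")
cv2.imwrite("pics/s3.png",cv2.resize(im2[120:300,280:470],None,fx=4,fy=4)[:600,:800])
for t in("corner_fl","corner_fr"):
    for r in arm.pinpoint(t,"scene")[:3]:
        p=r["point"];print(t,round(r["score"],2),np.round(p),toS(p2w([p[1],p[0]],16,arm.calibration("scene"))[0]).round(1))
E
```

```text
clock 4.1 tcpS [-191.5   -2.4] [ 523.5 -144.1   27.5] F [-0.  -0.5 -0.1] gap 49.8 q [-0.27  0.51  1.95  0.    0.68 -0.12]
axes x,y,z cols in world
 [[ 0.99  0.    0.15]
 [-0.15 -0.    0.99]
 [ 0.   -1.   -0.  ]]
shift cm [-0.24  0.45  1.65] rot [0.    0.001 0.002]
scene dish S [-111.5   -2.6] yaw -16.0 w,h 112.3 91.9 clock 4.15
corner_fl 0.84 [272. 238.] [ -79.5 -233.2]
corner_fl 0.82 [190. 242.] [-271.7 -182.5]
corner_fl 0.73 [157. 312.] [-330.6  -33.8]
corner_fr 0.9 [249. 345.] [-76.7 -60.3]
corner_fr 0.9 [134. 332.] [-391.8   27.4]
corner_fr 0.72 [275. 178.] [-102.1 -320.8]
```

View pics/s3.png

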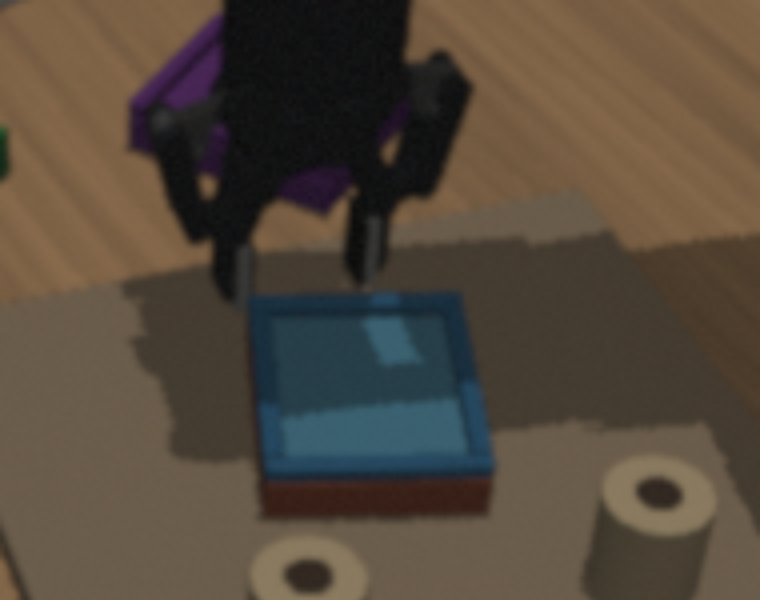

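Request:
carry_out(plan="0 0 -0.6 0 0 0 5; -0.7 0.3 -0.6 0 0 0 5; -0.7 0.3 0 0 0 0 5; -0.7 0.3 0.6 0 0 0 5; -0.7 0.3 1.2 0 0 0 5")

```text
clock: 4.67
eef_pos: [517.4, -131.7, 23.3]
tcp_rot: [-0.705, 0.705, -0.054, 0.054]
wrist_force: [-0.8, -1.5, -1.2]
finger_gap: 50.1
```

```bash
python3 - <<'E'
from h import *
im2=dish("scene");dish("scene")
plan(-170,5,23,0)
E
```

```text
scene dish S [-103.4   -1.5] yaw -13.8 w,h 112.5 91.6 clock 4.7167
scene dish S [-102.3   -1.4] yaw -13.0 w,h 112.4 91.4 clock 4.7667
clock 4.7667 tcpS [-179.5    5.3] [ 517.7 -131.    23.4] F [ 0.8 -0.7 -0.1] gap 50.0 q [-0.25  0.51  1.97  0.    0.67 -0.1 ]
axes x,y,z cols in world
 [[ 0.99 -0.    0.15]
 [-0.15  0.    0.99]
 [-0.   -1.    0.  ]]
shift cm [0.03 0.04 0.95] rot [-0.     0.001 -0.   ]
```

Request:
carry_out(plan="0 0 -1.5 0 0 0 5; 0 -2.5 -1.5 0 0 0 6; 0 -6 -1.5 0 0 0 6; 0 -8 -1 0 0 0 6; 0 -8 0 0 0 0 6")

```text
clock: 5.18
eef_pos: [520.4, -132.9, 107.7]
tcp_rot: [-0.705, 0.706, -0.052, 0.056]
wrist_force: [0.3, -1.2, 0.4]
finger_gap: 59.5
```

```bash
python3 - <<'E'
from h import *
im=dish("top","pics/t4.png");dish("scene")
plan(-104,-83,100,90)
E
```

```text
top dish S [-89.7  -2.6] yaw 76.9 w,h 90.4 74.9 clock 5.2333
scene dish S [-102.    -1.4] yaw -13.2 w,h 111.9 91.4 clock 5.2833
clock 5.2833 tcpS [-179.5    4.8] [ 518.2 -131.1  104.2] F [-0.7  1.   0. ] gap 59.8 q [-0.25  0.37  1.93  0.    0.83 -0.1 ]
axes x,y,z cols in world
 [[ 0.99  0.    0.15]
 [-0.15 -0.    0.99]
 [ 0.   -1.    0.  ]]
shift cm [8.78 0.44 7.54] rot [ 1.00e-03 -1.57e+00  2.00e-03]
```

Request:
carry_out(plan="4 0 3.5 0 -0.125 0 6; 8.8 0 7.5 0 -0.25 0 6; 8.8 0 7.5 0 -0.375 0 6; 8.8 0 7.5 0 -0.5 0 6; 8.8 0 7.5 0 -0.625 0 6")

```text
clock: 5.7
eef_pos: [616.5, -69.7, 101.5]
tcp_rot: [0.687, -0.686, -0.168, 0.169]
wrist_force: [0.1, 0.5, -0.3]
finger_gap: 60.1
```

Request:
carry_out(plan="0 0 0 0 -0.125 0 6; 0 0 0 0 -0.25 0 6; 0 0 0 0 -0.375 0 6; 0 0 0 0 -0.5 0 6; 0 0 0 0 -0.6 0 6")

```text
clock: 6.12
eef_pos: [614.8, -71.0, 101.5]
tcp_rot: [0.607, -0.606, -0.363, 0.364]
wrist_force: [0.0, -0.5, -0.6]
finger_gap: 60.5
```

```bash
python3 - <<'E'
from h import *
im=dish("top","pics/t5.png");dish("scene")
plan(-104,-83,24,90)
E
```

```text
top dish S [-105.9    1.2] yaw -13.4 w,h 108.2 90.4 clock 6.1667
scene dish S [-102.    -1.7] yaw -13.1 w,h 111.9 91.0 clock 6.2167
clock 6.2167 tcpS [-105.5  -81.7] [614.9 -71.  101.8] F [ 0.  -0.1 -0.1] gap 60.1 q [-0.12  0.49  1.75 -0.    0.91 -1.19]
axes x,y,z cols in world
 [[ 0.48 -0.   -0.88]
 [ 0.88  0.    0.48]
 [-0.   -1.    0.  ]]
shift cm [ 0.19  7.77 -0.09] rot [-0.003 -0.344 -0.001]
```

View pics/t5.png

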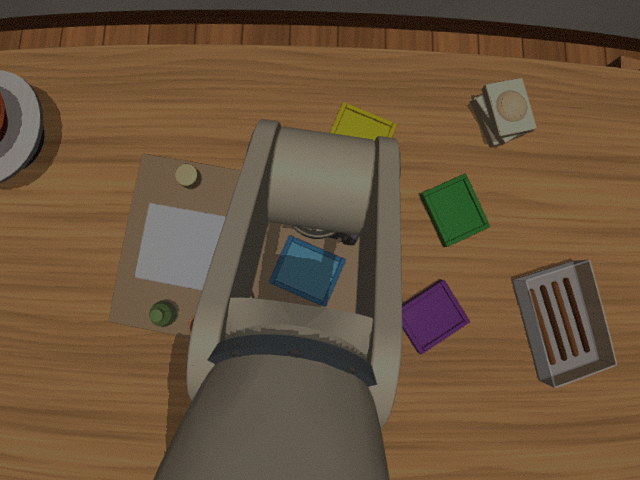

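Request:
carry_out(plan="0 0 0 0 -0.12 0 6; 0 2 0 0 -0.24 0 6; 0 5 0 0 -0.344 0 6; 0 7 0 0 -0.344 0 6; 0.2 7.7 0 0 -0.344 0 6")

```text
clock: 6.63
eef_pos: [613.9, -69.3, 22.5]
tcp_rot: [0.539, -0.536, -0.458, 0.461]
wrist_force: [-0.2, 0.4, -0.5]
finger_gap: 59.9
```

```bash
python3 - <<'E'
from h import *
im=dish("top","pics/t6.png");dish("scene")
plan(-104,-57,24,90)
E
```

```text
top dish S [-109.7  -14.8] yaw -12.4 w,h 108.5 58.2 clock 6.6833
scene dish S [-102.   -2.] yaw -13.0 w,h 111.5 91.4 clock 6.7333
clock 6.7333 tcpS [-103.4  -81.9] [615.4 -69.   24.5] F [-0.1 -0.1 -0. ] gap 60.3 q [-0.11  0.6   1.78  0.    0.77 -1.53]
axes x,y,z cols in world
 [[ 0.16 -0.   -0.99]
 [ 0.99  0.    0.16]
 [-0.   -1.    0.  ]]
shift cm [-0.07  0.06  2.49] rot [-0.004 -0.005 -0.   ]
```

Request:
carry_out(plan="0 0 1 0 0 0 6; 0 0 1.6 0 0 0 6; 0 0 2.2 0 0 0 6; 0 0 2.7 0 0 0 6; 0 0 3.2 0 0 0 6")

```text
clock: 7.15
eef_pos: [585.7, -64.4, 27.6]
tcp_rot: [-0.536, 0.538, 0.461, -0.459]
wrist_force: [3.5, 1.5, 2.1]
finger_gap: 59.9
```

```bash
python3 - <<'E'
from h import *
im=dish("scene");im=dish("scene","pics/s7.png")
plan(-104,-45,24,90)
E
```

```text
scene dish S [-106.2    9.6] yaw -7.5 w,h 111.6 90.7 clock 7.2
scene dish S [-106.6   10.6] yaw -7.0 w,h 111.6 90.5 clock 7.25
clock 7.25 tcpS [-103.6  -51.1] [584.9 -64.5  27.2] F [-0.8  0.6  0.4] gap 59.9 q [-0.11  0.56  1.85 -0.    0.73 -1.53]
axes x,y,z cols in world
 [[ 0.15  0.   -0.99]
 [ 0.99 -0.    0.15]
 [-0.   -1.   -0.  ]]
shift cm [-0.04  0.32  0.61] rot [ 0.001 -0.002 -0.   ]
```

View pics/s7.png

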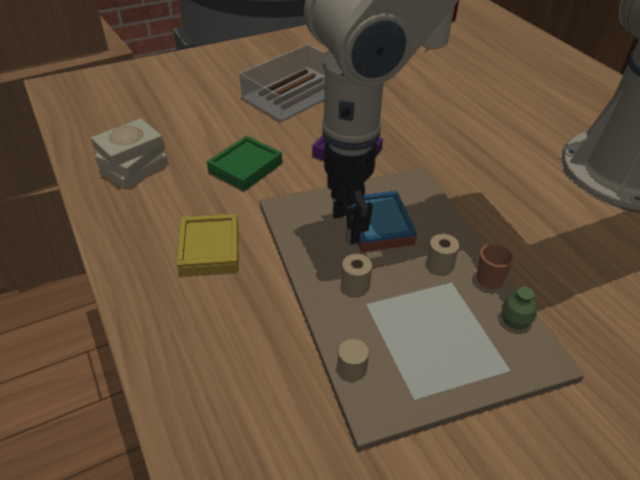

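Request:
carry_out(plan="0 0 -1 0 0 0 6; 0 -3 -1 0 0 0 6; -0.3 -6 0.5 0 0 0 6; -0.6 -6 4.5 0 0 0 6; -0.6 -6 8.5 0 0 0 6")

```text
clock: 7.67
eef_pos: [502.3, -58.1, 88.1]
tcp_rot: [-0.536, 0.538, 0.461, -0.459]
wrist_force: [-0.4, -0.3, -1.1]
finger_gap: 60.1
```

Request:
carry_out(plan="0 0 4.1 0 0 0 6; 0 0 5.6 0 0 0 6; 0 3 5.6 0 0 0 6; 0 5.5 5.6 0 0 0 6; 0 6.3 5.6 0 0 0 6")

```text
clock: 8.08
eef_pos: [444.0, -48.9, 21.5]
tcp_rot: [0.538, -0.536, -0.459, 0.461]
wrist_force: [-0.6, 0.1, -0.6]
finger_gap: 60.1
```

```bash
python3 - <<'E'
from h import *
im=dish("scene");im=dish("top","pics/t8.png")
plan(-110,57,24,90)
E
```

```text
scene dish S [-106.6   10.2] yaw -6.8 w,h 111.6 91.2 clock 8.1333
top dish S [-110.6   13.1] yaw -6.9 w,h 108.0 90.7 clock 8.1833
clock 8.1833 tcpS [-109.4   90.3] [444.3 -48.9  22.3] F [ 0.5 -0.   0.7] gap 59.8 q [-0.11  0.42  2.15 -0.    0.57 -1.53]
axes x,y,z cols in world
 [[ 0.15 -0.   -0.99]
 [ 0.99  0.    0.15]
 [-0.   -1.    0.  ]]
shift cm [-0.05 -0.18 -3.33] rot [-0.003 -0.002 -0.   ]
```

View pics/t8.png

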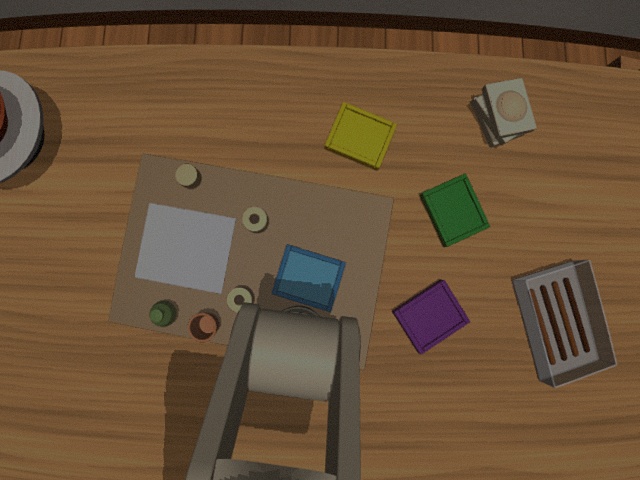

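Request:
carry_out(plan="0 0 -0.8 0 0 0 6; 0 -0.1 -1.4 0 0 0 6; 0 -0.1 -2 0 0 0 6; 0 -0.1 -2.5 0 0 0 6; 0 -0.1 -3 0 0 0 6")

```text
clock: 8.6
eef_pos: [474.8, -53.7, 24.9]
tcp_rot: [0.537, -0.537, -0.46, 0.46]
wrist_force: [-4.3, -0.9, 2.1]
finger_gap: 60.4
```

```bash
python3 - <<'E'
from h import *
im=dish("scene");im=dish("top","pics/t9.png");dish()
plan(-110,57,24,90)
E
```

```text
scene dish S [-102.9    1.1] yaw -2.2 w,h 111.1 92.8 clock 8.65
top dish S [-106.9   -8.1] yaw -0.3 w,h 108.1 70.9 clock 8.7
top dish S [-106.9   -8. ] yaw 0.3 w,h 108.5 71.1 clock 8.75
clock 8.75 tcpS [-109.3   58.5] [475.7 -53.6  24.8] F [-0.  -0.2  0.1] gap 59.9 q [-0.12  0.44  2.09  0.    0.61 -1.53]
axes x,y,z cols in world
 [[ 0.15  0.   -0.99]
 [ 0.99 -0.    0.15]
 [ 0.   -1.   -0.  ]]
shift cm [-0.07  0.08 -0.15] rot [ 0.002 -0.002  0.   ]
```

Request:
carry_out(plan="0 0 -0.2 0 0 0 6; 0 0 -0.2 0 0 0 6; 0 0 1 0 0 0 6; 0 0 3.5 0 0 0 6; 0 0 3.5 0 0 0 6")

```text
clock: 9.17
eef_pos: [435.3, -47.4, 23.8]
tcp_rot: [0.538, -0.536, -0.459, 0.461]
wrist_force: [-1.0, -0.3, -1.0]
finger_gap: 60.0
```

```bash
python3 - <<'E'
from h import *
im=dish("scene");im=dish("top","pics/t10.png");dish()
plan(-110,57,24,90)
E
```

```text
scene dish S [-102.3   -1. ] yaw -0.7 w,h 111.1 91.3 clock 9.2167
top dish S [-106.6    1.7] yaw -0.5 w,h 108.1 90.6 clock 9.2667
top dish S [-106.4    1.6] yaw -0.6 w,h 108.0 90.7 clock 9.3167
clock 9.3167 tcpS [-109.2   93.8] [440.9 -48.2  24.7] F [ 0.5 -0.  -0. ] gap 60.0 q [-0.11  0.41  2.16  0.    0.57 -1.53]
axes x,y,z cols in world
 [[ 0.15  0.   -0.99]
 [ 0.99 -0.    0.15]
 [ 0.   -1.   -0.  ]]
shift cm [-0.07  0.08 -3.68] rot [ 0.002 -0.002  0.   ]
```

```bash
python3 - <<'E'
from h import *
im=cv2.imread("pics/top0.png");cal=arm.calibration("top");g=cv2.cvtColor(im,cv2.COLOR_BGR2GRAY)
for n,(u,v) in dict(R=(255,219),L=(239,300)).items():
    c=g[v-7:v+8,u-7:u+8].astype(float);w=np.clip(105-c,0,None);
    yy,xx=np.mgrid[-7:8,-7:8];w*=(xx**2+yy**2<45)
    p=[u+(w*xx).sum()/w.sum(),v+(w*yy).sum()/w.sum()]
    print(n,c.min(),np.round(p,2),toS(p2w(p,62,cal)[0]).round(2),toS(p2w(p,58,cal)[0]).round(2))
c,w,h,a,_=maskrect(im,cal,16,'white',(100,150,400,370));print(toS(c),np.degrees(a-TH))
E
```

```text
R 42.0 [253.86 218.37] [  0.4  -71.19] [  0.95 -71.55]
L 42.0 [238.65 299.57] [ 0.2  70.91] [ 0.75 71.27]
[ 1.2285387e+02 -2.9767656e-02] 0.09031982421875794
```

Request:
carry_out(plan="0.2 0 -2.5 0 0 0 6; 0.2 0 -3.5 0 0 0 6; 0.2 0 -3.8 0 0 0 6; 0.2 0 -3.9 0 0 0 6; 0.2 0 -3.9 0 0 0 6")

```text
clock: 9.73
eef_pos: [478.8, -52.2, 24.3]
tcp_rot: [0.537, -0.537, -0.46, 0.46]
wrist_force: [-0.6, 0.6, 0.4]
finger_gap: 60.2
```

Request:
carry_out(plan="0 0 0 0 0 0 6; 0 0 1 0 0 0 6; 0 -2 3 0 0 0 6; 0 -5 3 0 0 0 6; 0 -8 3 0 0 0 5")

```text
clock: 10.15
eef_pos: [445.6, -47.1, 104.2]
tcp_rot: [0.538, -0.536, -0.459, 0.461]
wrist_force: [1.0, -0.1, -0.1]
finger_gap: 50.9
```

```bash
python3 - <<'E'
from h import *
im=dish("scene");im=dish("top","pics/t11.png");dish()
plan(-195,0,100,0)
E
```

```text
scene dish S [-102.3   -4.4] yaw -0.2 w,h 111.4 91.5 clock 10.2
top dish S [-106.4   -1.8] yaw -0.1 w,h 107.9 90.5 clock 10.25
top dish S [-106.4   -1.7] yaw -0.1 w,h 107.9 90.6 clock 10.3
clock 10.3 tcpS [-107.3   85.2] [449.6 -47.6 106.3] F [ 0.8 -0.1 -0.5] gap 50.4 q [-0.11  0.26  2.11 -0.    0.77 -1.53]
axes x,y,z cols in world
 [[ 0.15  0.   -0.99]
 [ 0.99 -0.    0.15]
 [ 0.   -1.   -0.  ]]
shift cm [-8.75  0.66 -8.54] rot [0.003 1.569 0.003]
```

Request:
carry_out(plan="-4 0 -4 0 0.125 0 5; -8 0 -8 0 0.25 0 5; -8.8 0 -8.5 0 0.375 0 5; -8.8 0 -8.5 0 0.5 0 5; -8.8 0 -8.5 0 0.625 0 5")

```text
clock: 10.72
eef_pos: [519.5, -149.0, 102.9]
tcp_rot: [0.654, -0.653, -0.27, 0.27]
wrist_force: [-1.9, -0.5, -0.8]
finger_gap: 50.0
```

Request:
carry_out(plan="0 0 0 0 0.125 0 5; 0 0 0 0 0.25 0 5; 0 0 0 0 0.375 0 5; 0 0 0 0 0.5 0 5; 0 0 0 0 0.625 0 5")

```text
clock: 11.13
eef_pos: [518.1, -147.1, 102.9]
tcp_rot: [0.705, -0.704, -0.056, 0.058]
wrist_force: [0.1, -0.5, -0.7]
finger_gap: 50.1
```

```bash
python3 - <<'E'
from h import *
im=dish("top");dish("scene")
plan(-195,-1,23,0)
E
```

```text
top dish S [-100.8   -1.7] yaw -0.4 w,h 96.8 90.5 clock 11.1833
scene dish S [-102.8   -3.9] yaw 0.0 w,h 112.3 92.1 clock 11.2333
clock 11.2333 tcpS [-195.3    2.3] [ 518.2 -147.1  103. ] F [ 0.8 -0.5 -0.1] gap 50.1 q [-0.28  0.38  1.92  0.    0.84 -0.44]
axes x,y,z cols in world
 [[ 0.99 -0.   -0.16]
 [ 0.16  0.    0.99]
 [-0.   -1.    0.  ]]
shift cm [ 0.35  8.   -0.09] rot [-0.001  0.317 -0.002]
```

Request:
carry_out(plan="0.3 1 0 0 0.12 0 5; 0.3 4 0 0 0.24 0 5; 0.3 7 0 0 0.317 0 5; 0.3 8 0 0 0.317 0 5; 0.3 8 0 0 0.317 0 5")

```text
clock: 11.65
eef_pos: [519.8, -146.2, 21.6]
tcp_rot: [0.706, -0.705, 0.053, -0.049]
wrist_force: [-1.2, -0.1, 0.3]
finger_gap: 49.9
```

```bash
python3 - <<'E'
from h import *
im=dish("top");dish("scene")
plan(-150,0.5,23,0)
E
```

```text
top dish S [-96.9  -1.8] yaw 89.8 w,h 90.3 89.0 clock 11.7
scene dish S [-102.7   -4. ] yaw 0.2 w,h 112.3 92.1 clock 11.75
clock 11.75 tcpS [-194.5   -1.8] [ 522.4 -146.9   24.5] F [-0.1  0.4  0. ] gap 50.0 q [-0.28  0.51  1.95 -0.    0.68 -0.13]
axes x,y,z cols in world
 [[ 0.99 -0.    0.15]
 [-0.15  0.    0.99]
 [-0.   -1.    0.  ]]
shift cm [-0.2   0.15  4.45] rot [-0.     0.006 -0.001]
```

Request:
carry_out(plan="0 0 1.4 0 0.003 0 5; 0 0 2.4 0 0.003 0 5; 0 0 3.2 0 0.003 0 5; -0.1 0 4.1 0 0.003 0 5; -0.2 0 5 0 0.003 0 5")

```text
clock: 12.17
eef_pos: [529.6, -97.3, 25.9]
tcp_rot: [-0.705, 0.705, -0.052, 0.054]
wrist_force: [0.4, -4.9, 4.8]
finger_gap: 49.8
```

```bash
python3 - <<'E'
from h import *
im=dish("top","pics/t12.png");dish("scene","pics/s12.png");dish("scene")
plan(-150,0.5,23,0)
E
```

```text
top dish S [-40.7  -0.2] yaw 89.1 w,h 90.2 31.8 clock 12.2167
scene dish S [-74.1  -1.9] yaw -0.1 w,h 113.2 92.3 clock 12.2667
scene dish S [-73.9  -2.1] yaw 0.3 w,h 113.4 92.0 clock 12.3167
clock 12.3167 tcpS [-143.8   -0.2] [528.6 -96.6  25.1] F [ 0.2 -0.7  0.7] gap 49.9 q [-0.18  0.51  1.96  0.    0.67 -0.03]
axes x,y,z cols in world
 [[ 0.99  0.    0.15]
 [-0.15  0.    0.99]
 [ 0.   -1.    0.  ]]
shift cm [-0.07  0.21 -0.62] rot [-0.     0.001  0.001]
```

View pics/s12.png

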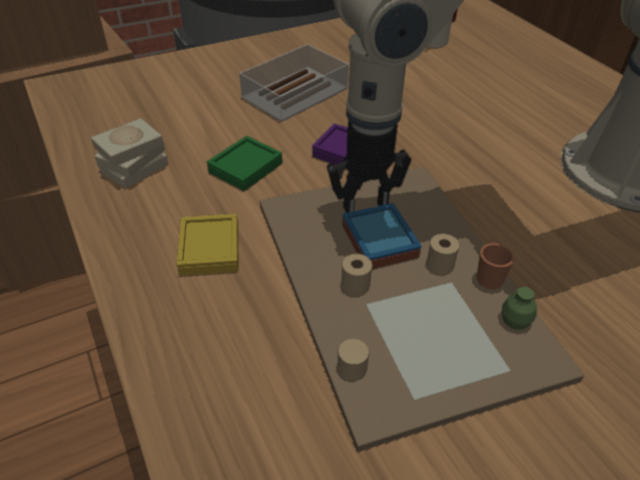

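Request:
carry_out(plan="0 0 0.7 0 0 0 5; 0 0 1.5 0 0 0 5; 0 0 2.3 0 0 0 5; 0 0 3.1 0 0 0 5; 0 0 3.9 0 0 0 5")

```text
clock: 12.73
eef_pos: [534.6, -59.1, 25.0]
tcp_rot: [-0.705, 0.705, -0.054, 0.054]
wrist_force: [-0.2, -5.7, 5.3]
finger_gap: 49.7
```

```bash
python3 - <<'E'
from h import *
im=dish("top","pics/t13.png");dish("scene","pics/s13.png")
plan(-65,0,24,0)
E
```

```text
Traceback (most recent call last):
  File "h.py", line 47, in dish
    c,w,h,a,ar=maskrect(im,cal,44,'blue',None if n=="top" else (280,150,560,420))
               ~~~~~~~~^^^^^^^^^^^^^^^^^^^^^^^^^^^^^^^^^^^^^^^^^^^^^^^^^^^^^^^^^^
  File "h.py", line 20, in maskrect
    c=max(cs,key=cv2.contourArea)[:,0].astype(float)
      ~~~^^^^^^^^^^^^^^^^^^^^^^^^
ValueError: max() iterable argument is empty
```

```bash
python3 - <<'E'
from h import *
dish("scene","pics/s13.png")
plan(-65,0,24,0)
E
```

```text
scene dish S [-36.1  -2.2] yaw 0.3 w,h 113.0 91.9 clock 12.8333
clock 12.8333 tcpS [-1.049e+02 -1.000e-01] [534.4 -58.1  24.7] F [0.3 0.2 0.7] gap 49.6 q [-0.11  0.51  1.96  0.    0.67  0.04]
axes x,y,z cols in world
 [[ 0.99  0.    0.15]
 [-0.15  0.    0.99]
 [ 0.   -1.    0.  ]]
shift cm [-0.02  0.07  3.99] rot [-0. -0.  0.]
```

View pics/s13.png

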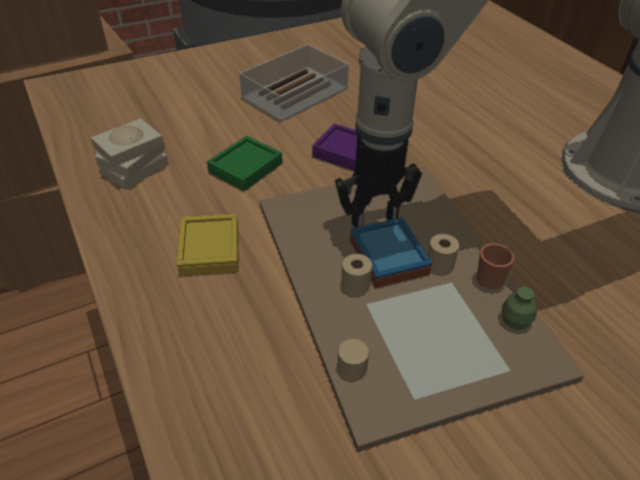

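```bash
python3 - <<'E'
from h import *
im,d=arm.capture("scene");cal=arm.calibration("scene");T=np.array(cal['world_from_camera'])
v,u=np.mgrid[150:250,320:440];v=v.ravel();u=u.ravel();z=d[v,u]
k=z>0;u,v,z=u[k],v[k],z[k]
n=cv2.undistortPoints(np.c_[u,v].astype(float).reshape(-1,1,2),np.array(cal['K'],float),np.array(cal['dist'],float))[:,0]
P=np.c_[n[:,0]*z,-n[:,1]*z,-z]@T[:3,:3].T+T[:3,3]
S=np.c_[(P[:,:2]-O)@ex,(P[:,:2]-O)@ey,P[:,2]]
k=(S[:,0]<-70)&(S[:,0]>-140)&(S[:,2]>20)
S=S[k]
for a in range(20,140,6):
    q=S[(S[:,2]>=a)&(S[:,2]<a+6)]
    if len(q):print(a,len(q),'y',q[:,1].min().round(),q[:,1].max().round(),'x',q[:,0].min().round(),q[:,0].max().round())
E
```

```text
20 14 y -85.0 -39.0 x -138.0 -72.0
26 20 y -47.0 28.0 x -118.0 -70.0
32 279 y -47.0 38.0 x -115.0 -70.0
38 325 y -47.0 44.0 x -111.0 -70.0
44 198 y -47.0 44.0 x -114.0 -71.0
50 65 y -38.0 39.0 x -117.0 -91.0
56 64 y -38.0 39.0 x -112.0 -91.0
62 61 y -38.0 37.0 x -114.0 -91.0
68 65 y -49.0 54.0 x -116.0 -88.0
74 142 y -56.0 57.0 x -114.0 -89.0
80 216 y -58.0 59.0 x -116.0 -89.0
86 115 y -59.0 60.0 x -118.0 -86.0
92 176 y -60.0 63.0 x -122.0 -85.0
98 192 y -62.0 63.0 x -120.0 -85.0
104 176 y -63.0 64.0 x -114.0 -83.0
110 159 y -64.0 65.0 x -113.0 -85.0
116 221 y -66.0 68.0 x -113.0 -82.0
122 260 y -67.0 67.0 x -116.0 -82.0
128 441 y -67.0 67.0 x -117.0 -81.0
134 126 y -54.0 59.0 x -112.0 -90.0
```

Request:
carry_out(plan="0 -0.5 0 0 0 0 5; 0 -0.6 0.8 0 0 0 5; 0 -0.6 1.6 0 0 0 5; 0 -0.6 2.4 0 0 0 5; 0 -0.6 3.2 0 0 0 5")

```text
clock: 13.3
eef_pos: [539.5, -26.9, 30.9]
tcp_rot: [-0.705, 0.705, -0.054, 0.054]
wrist_force: [-1.1, -5.8, 4.6]
finger_gap: 49.7
```

```bash
python3 - <<'E'
from h import *
dish("scene","pics/s14.png");dish("scene")
plan(-32,0,31,0)
E
```

```text
scene dish S [-4.8 -3.2] yaw 0.3 w,h 111.7 91.9 clock 13.35
scene dish S [-3.5 -3.2] yaw 0.2 w,h 112.5 92.0 clock 13.4
clock 13.4 tcpS [-72.2  -0.3] [539.4 -25.8  30.7] F [ 0.2 -0.6  0.5] gap 50.0 q [-0.05  0.5   1.96  0.    0.69  0.1 ]
axes x,y,z cols in world
 [[ 0.99  0.    0.15]
 [-0.15  0.    0.99]
 [ 0.   -1.    0.  ]]
shift cm [-0.03 -0.03  4.02] rot [-0.    -0.     0.001]
```

Request:
carry_out(plan="0 0 0.8 0 0 0 5; 0 0 1.7 0 0 0 5; -0.05 0 2.6 0 0 0 5; -0.05 0 3.5 0 0 0 5; -0.05 0 4.4 0 0 0 5")

```text
clock: 13.82
eef_pos: [545.3, 17.2, 30.5]
tcp_rot: [-0.705, 0.705, -0.054, 0.054]
wrist_force: [-0.7, -4.2, 2.9]
finger_gap: 50.3
```

```bash
python3 - <<'E'
from h import *
dish("scene","pics/s15.png");dish("scene")
plan(10,0,31,0)
E
```

```text
scene dish S [38.9 -2.6] yaw -0.2 w,h 112.6 91.7 clock 13.8667
scene dish S [41.2 -2.6] yaw -0.0 w,h 112.1 92.4 clock 13.9167
clock 13.9167 tcpS [-27.9   0.4] [545.5  18.1  30.4] F [0.  0.2 0.2] gap 49.8 q [0.03 0.51 1.94 0.   0.69 0.18]
axes x,y,z cols in world
 [[ 0.99  0.    0.15]
 [-0.15  0.    0.99]
 [ 0.   -1.    0.  ]]
shift cm [ 0.04 -0.06  3.79] rot [-0.001 -0.     0.   ]
```

View pics/s15.png

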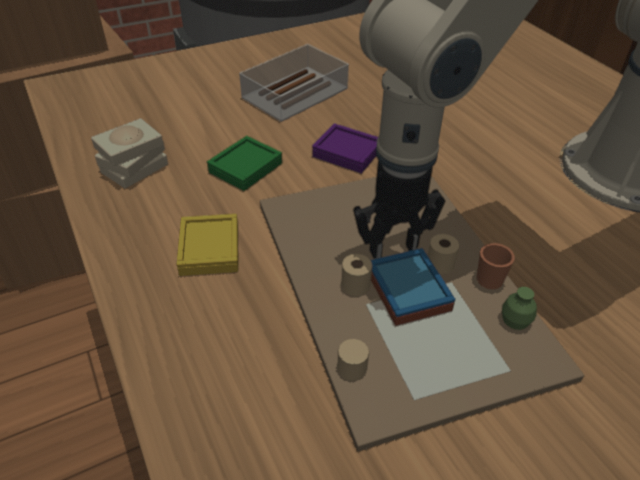

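Request:
carry_out(plan="0 -0.05 0.8 0 0 0 5; 0 -0.05 1.7 0 0 0 5; 0 -0.05 2.6 0 0 0 5; 0 -0.05 3.5 0 0 0 5; 0 -0.05 4.4 0 0 0 5")

```text
clock: 14.33
eef_pos: [551.9, 61.0, 30.8]
tcp_rot: [-0.705, 0.705, -0.054, 0.054]
wrist_force: [0.1, -2.6, -0.6]
finger_gap: 49.7
```

```bash
python3 - <<'E'
from h import *
dish("scene","pics/s16.png");dish("scene")
plan(55,0,31,0)
E
```

```text
scene dish S [82.8 -2.7] yaw -0.1 w,h 112.3 91.7 clock 14.3833
scene dish S [85.1 -2.7] yaw -0.1 w,h 112.2 91.7 clock 14.4333
clock 14.4333 tcpS [16.1  0.1] [552.4  61.6  31.1] F [0.6 0.1 0.2] gap 50.3 q [0.11 0.52 1.92 0.   0.7  0.26]
axes x,y,z cols in world
 [[ 0.99  0.    0.15]
 [-0.15  0.    0.99]
 [ 0.   -1.    0.  ]]
shift cm [0.01 0.01 3.89] rot [-0.001  0.     0.001]
```

Request:
carry_out(plan="0 0 0.9 0 0 0 5; 0 0 1.8 0 0 0 5; 0 0 2.7 0 0 0 5; 0 0 3.5 0 0 0 5; 0 0 4 0 0 0 5")

```text
clock: 14.85
eef_pos: [558.3, 100.6, 31.0]
tcp_rot: [0.705, -0.705, 0.054, -0.054]
wrist_force: [-0.0, -2.7, 0.2]
finger_gap: 49.5
```

```bash
python3 - <<'E'
from h import *
dish("scene","pics/s17.png");dish("scene")
plan(55,0,31,0)
E
```

```text
scene dish S [123.4  -2.8] yaw -0.1 w,h 111.0 91.6 clock 14.9
scene dish S [124.1  -2.8] yaw -0.1 w,h 111.6 91.6 clock 14.95
clock 14.95 tcpS [55.6  0.1] [558.4 100.6  31. ] F [0.6 0.2 0.7] gap 50.2 q [0.18 0.53 1.9  0.   0.72 0.33]
axes x,y,z cols in world
 [[ 0.99  0.    0.15]
 [-0.15  0.    0.99]
 [ 0.   -1.    0.  ]]
shift cm [ 0.01  0.   -0.06] rot [-0.001 -0.     0.   ]
```

View pics/s17.png

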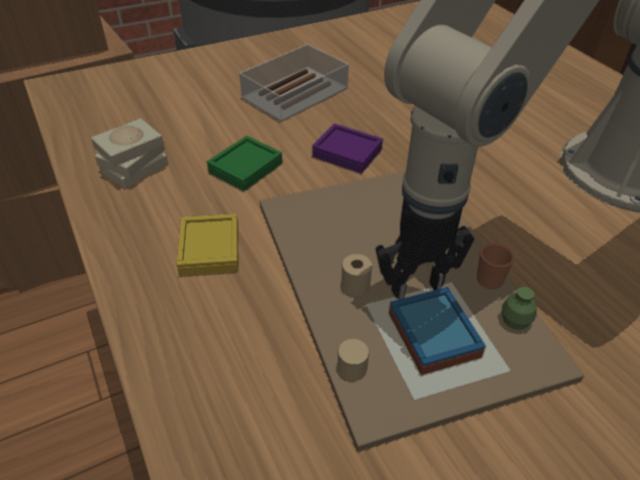

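Request:
carry_out(plan="0 0 -0.6 0 0 0 5; 0 -2 -0.6 0 0 0 5; 0 -6 -0.6 0 0 0 5; 0 -10 -1 0 0 0 5; 0 -14 -4 0 0 0 5")

```text
clock: 15.37
eef_pos: [553.5, 66.2, 166.7]
tcp_rot: [0.706, -0.705, 0.053, -0.054]
wrist_force: [0.2, 0.1, 0.9]
finger_gap: 49.9
```

Request:
carry_out(plan="0 -3 -4 0 0 0 5; 0 -3 -8 0 0 0 5; 0 -3 -12 0 0 0 5; 0 -3 -16 0 0 0 5; 0 -3 -18 0 0 0 5")

```text
clock: 15.78
eef_pos: [524.1, -117.0, 194.9]
tcp_rot: [-0.705, 0.705, -0.054, 0.055]
wrist_force: [-0.6, 0.0, 0.1]
finger_gap: 50.4
```

```bash
python3 - <<'E'
from h import *
im=dish("top","pics/t18.png");dish("scene","pics/s18.png");plan(0,0,100)
for t in("cup","vase","spare_prop"):
  for n in("top","scene"):
    for r in arm.pinpoint(t,n)[:1]:print(t,n,round(r["score"],2),np.round(r["point"],1))
E
```

```text
top dish S [120.9  -0.5] yaw 0.2 w,h 109.4 90.1 clock 15.8333
scene dish S [124.9  -3. ] yaw -0.1 w,h 110.0 91.4 clock 15.8833
clock 15.8833 tcpS [-164.4    1. ] [ 524.3 -116.8  194.5] F [0.2 0.5 0.7] gap 49.7 q [-0.22  0.26  1.86 -0.    1.03 -0.06]
axes x,y,z cols in world
 [[ 0.99  0.    0.16]
 [-0.16 -0.    0.99]
 [ 0.   -1.   -0.  ]]
shift cm [1.000e-02 9.440e+00 1.645e+01] rot [ 0.001 -0.005  0.   ]
cup top 0.88 [321.5 205. ]
cup scene 0.76 [282.1 489.1]
vase top 0.85 [310.9 165.4]
vase scene 0.69 [321.3 515.1]
spare_prop top 0.92 [176.9 190.5]
spare_prop scene 0.69 [365.5 350. ]
```

View pics/t18.png

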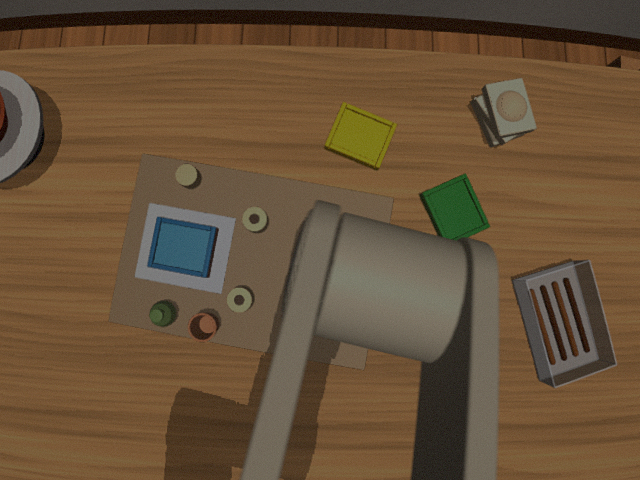

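View pics/s18.png

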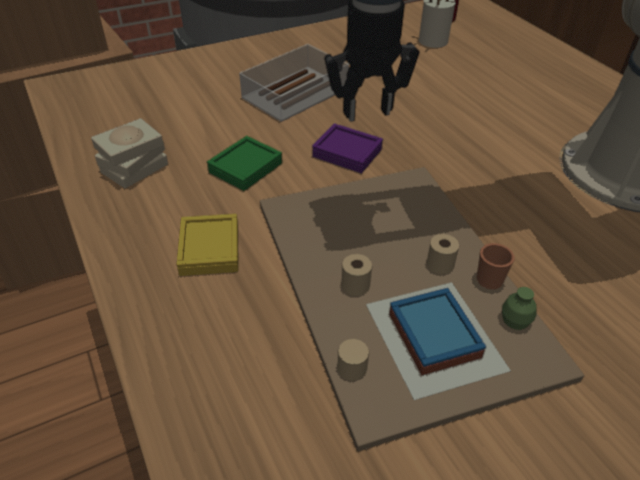

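The dish sits in the middle of the patch: columns 148–217, rows 217–277 in the top picture, with white showing on all sides. The cup, vase and spare prop haven't moved, and the gripper is clear.

```bash
python3 -c "
from station import arm
print(arm.hand_in())"
```

```text
the job is handed in; nothing more can be done
None
```

The blue dish is now on the white patch. I pushed it through the gap between the props without lifting it, and handed the job in at about 16 s of the 61 s allowed. Handing in gives no verdict, so what follows is from my own checks.

- **How it was moved:** I turned the dish straight with fingertip pushes from the back, the right side and the left side. Then I pushed it from behind with two fingertips in one line onto the patch.
- **Final position:** The top camera puts the dish centre at shelf x 121 mm, y −0.5 mm, turned 0.2°. That leaves about 24 mm of patch beyond each corner in y and 26 mm or more in x.
- **In the gap:** The dish was seen at about x −7 mm and y −1 mm on the way through, after correcting the scene camera's offset. The last wrist-force reading of each push stayed below 8 N.
- **Bystanders:** The cup, vase and spare prop are within about 2–3 pixels of where they began. The exception is the cup in the top picture, which the network missed at the start. It matches in the scene camera and by eye.
- **Disagreements:** The scene camera reads the dish's place about 4 mm off in x and 2.5 mm off in y from the top camera throughout. I trusted the top camera because its prop and patch positions matched the given ones to within 0.5 mm. My first pushes from behind turned the dish less than I expected, and one left-side nudge moved it about 1.7 mm too far. I corrected both before the gap.

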